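# Poise a valve lifter over its open bore

### The job

Pluck the copper-coloured valve lifter from the blue tray, carry it over the coolant pipe to the green cylinder head, and stop with it upright and centred over the one empty bore, about a centimetre above the brass rim, so that the fitter can oil it before it goes in. The lifter must never touch the pipe or the head, the robot must not bump them either, and everything else stays where it is. Finish while still holding the lifter there, quite still: do not lower it in or let go.

Things in the scene. Friction and masses are not known exactly. Their poses are not given: they have to be found in the camera images.
- copper_lifter: the copper-coloured valve lifter: a plain upright cylinder 26 mm in diameter and 45 mm tall with a thin dark band round it 13 to 16 mm above its foot, about 0.1 kg. Origin: centre of its underside; z is its long axis, up. It starts upright in one of the tray's six pockets (which one varies), its underside 20 mm below the tray's top face, so 25 mm stand out
- tray: blue plastic pocket tray, fixed to the bench, 205 mm (its x) by 142 mm (its y) by 30 mm tall, with 6 round pockets 29 mm wide and 20 mm deep at x = -62, 0, 62 mm and y = -31, 31 mm. Origin: centre of its underside. Four pockets hold a lifter
- pipe: aluminium coolant pipe with black rubber ends lying in two yellow cradles, fixed to the bench between the tray and the cylinder head: 45 mm thick over its ends, 360 mm long along its x axis, its top 112 mm above the bench. Origin: on the bench under the pipe's middle
- head: green cylinder head, fixed to the bench: 150 mm (its x) by 280 mm (its y), flat deck 88 mm above the bench, on a steel foot plate 170 by 300 mm and 14 mm thick. Four brass-lined bores in a row along its y axis at y = -90, -30, 30, 90 mm on x = 0. At the deck's corners (x = +-58, y = +-125 mm) four steel studs 10 mm thick rise 32 mm above the deck. Origin: centre of its underside
- open_bore: the one open (empty) bore of the head, which of the four varies: a brass sleeve 44 mm across outside, hole 29 mm across with a dark inside, its rim standing 2 mm above the deck. Origin: on the bore's axis, level with the deck (2 mm below the rim's top, 88 mm above the bench); z up along the bore. The three other bores are filled by fixed steel lifters whose tops stand 8 mm above the deck
- steel_lifter1: a silver lifter of the same size as the copper one (26 mm by 45 mm tall), loose in another pocket of the tray; leave it alone. Origin: centre of its underside
- steel_lifter2: a silver lifter of the same size as the copper one (26 mm by 45 mm tall), loose in another pocket of the tray; leave it alone. Origin: centre of its underside
- steel_lifter3: a silver lifter of the same size as the copper one (26 mm by 45 mm tall), loose in another pocket of the tray; leave it alone. Origin: centre of its underside
- oil_bottle: black bottle with yellow cap, 68 mm wide, 170 mm tall, standing loose behind the work; leave it alone. Origin: centre of its underside
- spray_can: red can, 62 mm wide, 180 mm tall, standing loose on the left; leave it alone. Origin: centre of its underside
- bolt_jar: glass jar with steel cap, 68 mm wide, 80 mm tall, standing loose behind the work; leave it alone. Origin: centre of its underside
- mug: blue mug, 80 mm wide, 90 mm tall, standing loose behind the head; leave it alone. Origin: centre of its underside
- wrench: steel wrench 190 mm long lying loose on the bench on the right; leave it alone. Origin: under its middle, x along its length
- fitted1: a bore already filled: the same brass sleeve with a silver lifter fixed in it, 29 mm across, top 8 mm above the deck. Origin: on the bore's axis, level with the deck; z up
- fitted2: a bore already filled: the same brass sleeve with a silver lifter fixed in it, 29 mm across, top 8 mm above the deck. Origin: on the bore's axis, level with the deck; z up
- fitted3: a bore already filled: the same brass sleeve with a silver lifter fixed in it, 29 mm across, top 8 mm above the deck. Origin: on the bore's axis, level with the deck; z up

How it is judged:
On the way, in this order (a step that is already met when the one before it is completed fails the run):
1. the copper lifter is lifted clear out of its pocket (z of copper_lifter in the frame of tray above 0.035 m and contact force between the fingers and copper_lifter above 0.3 N), for 0.1 s.
2. the copper lifter passes over the pipe (above its top, within its length) (z of copper_lifter in the frame of pipe above 0.112 m and y of copper_lifter in the frame of pipe between -0.05 and 0.05 m and x of copper_lifter in the frame of pipe between -0.2 and 0.2 m), for 0.04 s.
At the end, for the whole second after the job is handed in: The copper lifter is held in the fingers, still (under 15 mm/s), its underside 4 to 16 mm above the brass rim of the empty bore (6 to 18 mm above the deck), its axis within 4 mm of the bore's, upright within 0.1 rad, touching neither head nor sleeve (horizontal distance between copper_lifter and open_bore below 0.004 m and z of copper_lifter in the frame of open_bore between 0.006 and 0.018 m and angle between copper_lifter's own z axis and vertical below 0.1 rad and linear speed of copper_lifter below 0.015 m/s and contact force between the fingers and copper_lifter above 0.3 N and contact force between copper_lifter and head below 0.05 N and contact force between copper_lifter and open_bore below 0.05 N); the arm keeps its last pose, push and grip.
It fails at once if the copper lifter touches the pipe, the head or a bore (contact force between copper_lifter and pipe above 0.3 N or contact force between copper_lifter and head above 0.3 N or contact force between copper_lifter and open_bore above 0.3 N or contact force between copper_lifter and fitted1 above 0.3 N or contact force between copper_lifter and fitted2 above 0.3 N or contact force between copper_lifter and fitted3 above 0.3 N).
It fails at once if the robot bumps the pipe, the head or a bore (over 3 N) (contact force between any of the fingers, the arm and pipe above 3 N or contact force between any of the fingers, the arm and head above 3 N or contact force between any of the fingers, the arm and open_bore above 3 N or contact force between any of the fingers, the arm and fitted1 above 3 N or contact force between any of the fingers, the arm and fitted2 above 3 N or contact force between any of the fingers, the arm and fitted3 above 3 N).
It fails at once if another loose thing is moved (a silver lifter more than 10 mm, other things more than 20 mm) (distance of any of steel_lifter1, steel_lifter2, steel_lifter3 from where it was at the start of the episode above 0.01 m or distance of any of oil_bottle, spray_can, bolt_jar, mug, wrench from where it was at the start of the episode above 0.02 m).
It also fails if it takes over 42 s, if anything falls off the work surface, if the arm or the gripper's body presses on something with over 40 N, if the wrist force passes 120 N, or if a joint passes its speed limit or range.

### The arm

A 6-joint arm with a two-finger parallel gripper is mounted at the origin on the work surface. World frame = base frame: x ahead of the robot, y to its left, z up, the work surface at z = 0. Lengths are in m, angles in rad, forces in N, time in s.
With the tool pointing down it reaches from about 0.375 to 0.9 m from the base axis. Payload 3.1 kg.
Tool frame: the origin (TCP) lies at the very end of the fingers, on their centre line; the grasp point (between the pads) lies 19 mm behind it (manip.grasp_offset is the distance from the TCP to the grasp point, in m); x points along the fingers, z is the direction in which the jaws open and shut, and the axes are right-handed (so a half turn about x gives the same grasp; the last joint's range is limited). The gripper opens to 85 mm and grips with 20 to 120 N. Pads are 22 mm wide; open, the fingers measure 114 mm over their backs; the gripper's body (76 mm by 85 mm) begins 54 mm behind the grasp point. The pads swing forward as they close: fully open they stand 13 mm farther back than shut.
Start: joints at [-1.484, 0.527, 1.433, -0, 1.181, -0.178], TCP at [0.164, -0.603, 0.231] pointing down, gripper open.
Joint ranges: [-3.08, 3.08], [-0.75, 2.2], [0.22, 2.44], [-1.43, 4.57], [0, 2.65], [-2.85, 2.85]. Speed limits (rad/s): [2.79, 2.79, 3.14, 3.14, 3.14, 3.14].

### API

Orientations are given as a unit quaternion [x, y, z, w].
In Python, from station import manip gives the robot as it stands.
- The arm moves only by the tool send_rows, never from a script. Its argument "steps" is a list that holds one entry, the list of rows, each a list of 5 numbers: the closure, from 0 (fully open) to 1 (shut), then the shift along the world's x, y, z in m, then the turn about the world's z in rad. A call has 1 to 8 rows; each row is the pose to reach, as a shift and turn from the pose commanded when the call began; what a row does not reach only later rows make up. A row lasts 1/8 s, in which the tool goes at most 62.5 mm and 10.7 degrees, less where a joint would pass 70% of its speed; a pose out of reach is approached as far as the arm can. A call with a gripper value outside its range is refused whole. The fingers move at their own pace and stop on an object; "grip_force" is the grip in N (left out, the last holds). Time passes only in rows, so rows that repeat a pose let the fingers close. It gives the time, the measured TCP pose, the force and the opening at its end, in the units of the state.
- manip.sense(): the state, without advancing time (a new reading comes with each control period).
- manip.snapshot(name): name is "scene" or "top"; returns the picture (480x640x3 uint8, red, green, blue); there is no depth.
- manip.camera_params(name): a dict with "fx", "fy", "cx", "cy" (pixels), "T" (4x4, takes a point from camera to world coordinates). Camera axes: x right, y down, z forward; pixel columns grow to the right and rows downward; lengths in m; the calibration is good to about 2 mm. A picture is of the moment at which its call begins. camera_params takes no time and is no camera call.
- manip.sign_off(): hands the job in, once; it reports no verdict.
The state is a dict: "t": time; "q": joint angles; "qd": joint speeds; "tau": joint torques, N m; "tcp_pos": TCP position; "tool_rot": TCP orientation; "force": force on the tool from outside, world axes, zero at the start; "ft_torque": the same for the moment, N m; "finger_gap": opening from 0.0 (shut) to 1.0 (fully open).
Only numpy, scipy, OpenCV 4.12 (cv2) and the standard library are available. Lean on these libraries where they do the work, as an engineer would, in place of code of your own. Each camera call takes 0.05 s, during which the arm holds its last target.

## Working session

There is one attempt and no reset: what is moved stays moved. The work goes in short steps, Python scripts to look and compute and a tool call to move; the robot and the scene stay as the last step left them, time stands still between calls to the robot, and variables do not carry over. Pictures are saved under pics/ and viewed, and the job is handed in when it is done.

Besides the shell and the picture viewer there is one more tool, called as name(argument=value, ...) on one line, values as JSON. send_rows: Moves the arm, as the interface text tells. Its arguments: {"type":"object","properties":{"steps":{"type":"array","items":{"type":"array","items":{"type":"array","items":{"type":"number"}}}},"grip_force":{"type":"number"}},"required":["steps"]}

```bash
mkdir -p pics; python3 - <<'E'
from station import manip
import cv2
for n in("scene","top"):
    im=manip.snapshot(n); cv2.imwrite(f"pics/{n}0.png",im[...,::-1]); p=manip.camera_params(n); print(n,p)
s=manip.sense(); print(s["t"],s["tcp_pos"],s["tool_rot"],s["finger_gap"],s["force"])
E
```

```text
scene {'fx': 446.9444770357308, 'fy': 446.9444770357308, 'cx': 318.8108655167423, 'cy': 253.62052382065474, 'T': array([[-0.77773039,  0.53827648, -0.32464423,  0.96299295],
       [ 0.62857006,  0.66108165, -0.40972031,  0.43468694],
       [-0.00592646, -0.52271358, -0.85248777,  0.99071558],
       [ 0.        ,  0.        ,  0.        ,  1.        ]])}
top {'fx': 529.291552726202, 'fy': 529.291552726202, 'cx': 315.59231561712994, 'cy': 234.69224492332233, 'T': array([[ 0.00212012, -0.99194098,  0.12668309,  0.4532975 ],
       [-0.99970811, -0.00515128, -0.02360428,  0.00171277],
       [ 0.02406664, -0.12659607, -0.99166236,  1.32803574],
       [ 0.        ,  0.        ,  0.        ,  1.        ]])}
0.1 [ 0.16353635 -0.60254079  0.23043421] [ 0.43012515  0.56210533 -0.42910811  0.56115612] 0.9955189256258196 [-0.19944659 -0.37552302  1.11090028]
```

View pics/scene0.png

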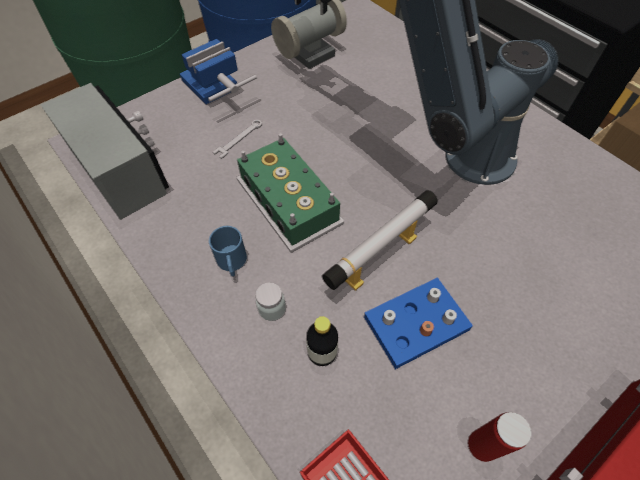

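View pics/top0.png

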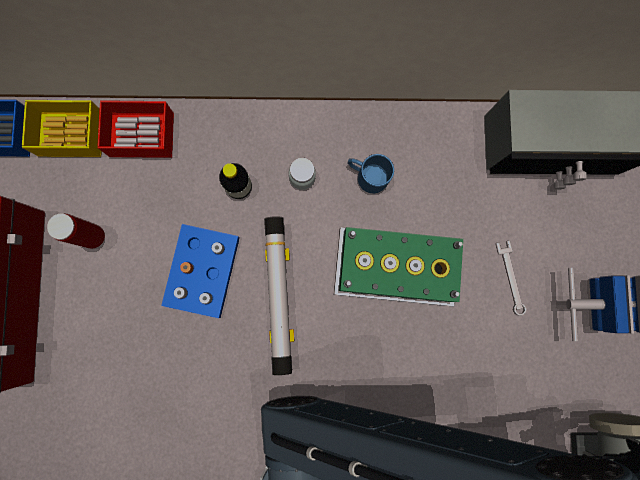

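The top picture shows the copper lifter at about (187,267), in the left middle pocket, with silver ones at (217,248), (180,293) and (205,298). The open bore is the rightmost, at (441,268), and the pipe runs from (274,220) to (282,372). I'll enlarge these next.

```bash
python3 - <<'E'
import cv2
t=cv2.imread("pics/top0.png"); s=cv2.imread("pics/scene0.png")
def c(im,x,y,w,h,k,n): cv2.imwrite(f"pics/{n}.png",cv2.resize(im[y:y+h,x:x+w],None,fx=k,fy=k,interpolation=cv2.INTER_CUBIC))
c(t,155,220,90,100,6,"t_tray"); c(t,330,222,140,85,5.5,"t_head"); c(s,360,275,116,95,6,"s_tray"); c(s,232,130,115,115,5,"s_head")
E
```

```text
(no output)
```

View pics/t_tray.png

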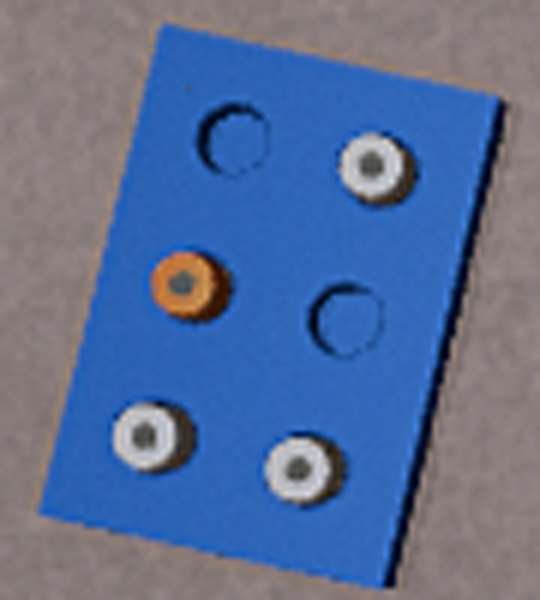

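View pics/t_head.png

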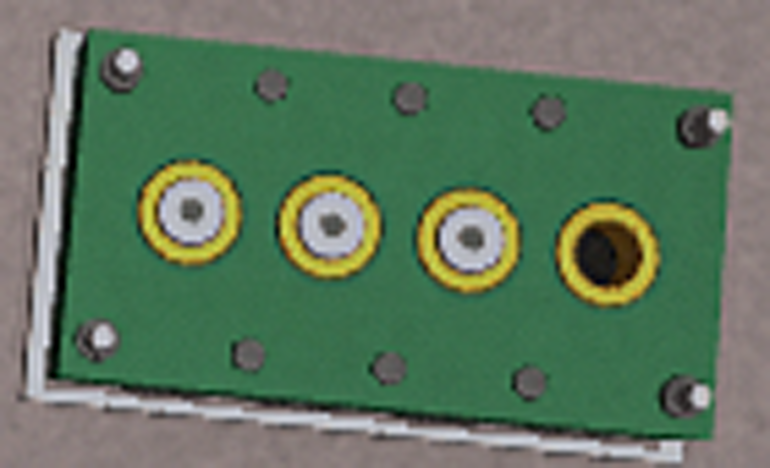

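View pics/s_tray.png

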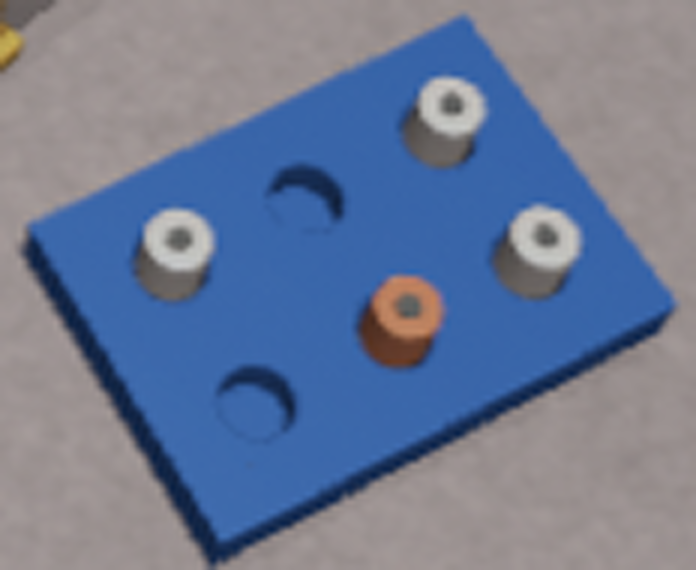

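View pics/s_head.png

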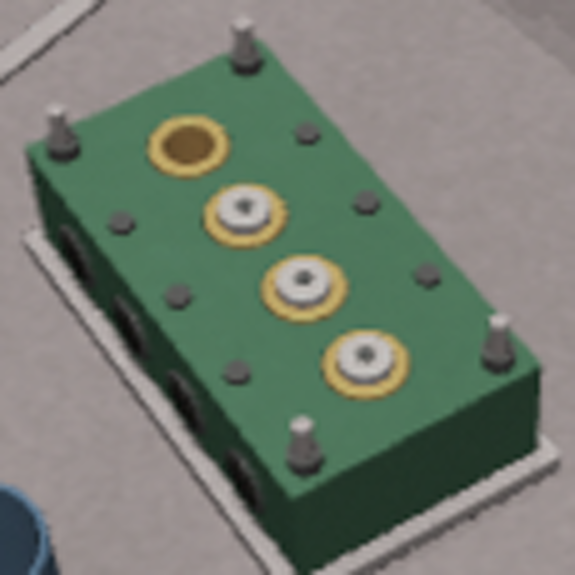

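```bash
cat > h.py <<'E'
import numpy as np
from station import manip
P={n:manip.camera_params(n) for n in("scene","top")}
def ray(n,u,v):
    p=P[n]; d=p["T"][:3,:3]@np.array([(u-p["cx"])/p["fx"],(v-p["cy"])/p["fy"],1]); return p["T"][:3,3],d
def atz(n,u,v,z):
    o,d=ray(n,u,v); return o+d*(z-o[2])/d[2]
def tri(a,b):
    (o1,d1),(o2,d2)=ray("top",*a),ray("scene",*b)
    A=np.stack([d1,-d2],1); k=np.linalg.lstsq(A,o2-o1,rcond=None)[0]
    return (o1+d1*k[0]+o2+d2*k[1])/2, np.linalg.norm(o1+d1*k[0]-o2-d2*k[1])
def proj(n,X):
    p=P[n]; c=np.linalg.inv(p["T"])@np.append(X,1); return np.array([p["fx"]*c[0]/c[2]+p["cx"],p["fy"]*c[1]/c[2]+p["cy"]])
def cr(x,y,k,off): return ((x+.5)/k-.5+off[0],(y+.5)/k-.5+off[1])
E
python3 - <<'E'
from h import *
np.set_printoptions(precision=4,suppress=True)
tt=lambda x,y:cr(x,y,6,(155,220)); th=lambda x,y:cr(x,y,5.5,(330,222)); st=lambda x,y:cr(x,y,6,(360,275)); sh=lambda x,y:cr(x,y,5,(232,130))
for n,a,b,z in [("cu",(182,285),(407,306),.055),("s1",(372,168),(178,240),.055),("s2",(145,437),(545,237),.055),("s3",(298,470),(452,104),.055)]:
    print(n,atz("top",*tt(*a),z),atz("scene",*st(*b),z),tri(tt(*a),st(*b)))
for n,a,b,z in [("open",(608,254),(188,146),.09),("f1",(470,240),(245,215),.09),("f2",(330,226),(304,288),.09),("f3",(191,212),(365,364),.09),
  ("st",(126,62),(302,425),.12),("st",(717,121),(56,114),.12),("st",(103,339),(499,321),.12),("st",(700,398),(244,26),.12)]:
    print(n,atz("top",*th(*a),z),atz("scene",*sh(*b),z),tri(th(*a),sh(*b)))
for u,v in[(274,220),(282,372)]: print("pipe",atz("top",u,v,.09))
from scipy.spatial.transform import Rotation as R
s=manip.sense(); print(R.from_quat(s["tool_rot"]).as_matrix(), manip.grasp_offset)
E
```

```text
cu [0.5362 0.284  0.055 ] [0.5371 0.2845 0.055 ] (array([0.5363, 0.2843, 0.0533]), np.float64(8.93949608504367e-05))
s1 [0.5834 0.2097 0.055 ] [0.5848 0.2116 0.055 ] (array([0.5836, 0.2105, 0.0516]), np.float64(0.0006155393729367842))
s2 [0.4759 0.2965 0.055 ] [0.4766 0.2979 0.055 ] (array([0.4757, 0.2973, 0.0529]), np.float64(0.0007284652356620296))
s3 [0.463  0.2358 0.055 ] [0.4627 0.2371 0.055 ] (array([0.4627, 0.2365, 0.0542]), np.float64(0.0012239983055227664))
open [ 0.5345 -0.3211  0.09  ] [ 0.5345 -0.3187  0.09  ] (array([ 0.534 , -0.321 ,  0.0881]), np.float64(0.0016285738303989485))
f1 [ 0.5403 -0.2619  0.09  ] [ 0.5399 -0.2591  0.09  ] (array([ 0.5396, -0.2615,  0.0881]), np.float64(0.0021717963629721395))
f2 [ 0.546  -0.2019  0.09  ] [ 0.5458 -0.1993  0.09  ] (array([ 0.5455, -0.2015,  0.0879]), np.float64(0.0019513697191942154))
f3 [ 0.5518 -0.1424  0.09  ] [ 0.552  -0.1399  0.09  ] (array([ 0.5514, -0.1421,  0.0876]), np.float64(0.001668134731727162))
st [ 0.6123 -0.1122  0.12  ] [ 0.6121 -0.1107  0.12  ] (array([ 0.612 , -0.1119,  0.1189]), np.float64(0.001182590245327463))
st [ 0.5886 -0.3609  0.12  ] [ 0.5897 -0.3567  0.12  ] (array([ 0.5884, -0.3616,  0.1156]), np.float64(0.0018914604947760094))
st [ 0.4965 -0.1019  0.12  ] [ 0.4973 -0.0998  0.12  ] (array([ 0.4963, -0.1017,  0.1175]), np.float64(0.0009379218928529859))
st [ 0.4729 -0.35    0.12  ] [ 0.4734 -0.3462  0.12  ] (array([ 0.4721, -0.3502,  0.1166]), np.float64(0.0021768248548257314))
pipe [0.6459 0.0706 0.09  ]
pipe [0.2955 0.0482 0.09  ]
[[-0.0002  0.9651  0.2617]
 [ 0.002   0.2617 -0.9651]
 [-1.      0.0003 -0.0019]] 0.0187
```

Both cameras agree to within about 3 mm. The copper lifter is at about (0.5365, 0.284) and the open bore at about (0.5343, -0.320). I'll set the jaws along the tray's short axis, because only an empty pocket and the tray edge lie that way. That needs a turn of about -0.477 rad.

send_rows(steps=[[[0.1,0.04,0.045,0.02,-0.06],[0.2,0.08,0.09,0.03,-0.12],[0.3,0.12,0.135,0.03,-0.18],[0.4,0.16,0.18,0.03,-0.24],[0.4,0.2,0.225,0.03,-0.3],[0.4,0.24,0.27,0.03,-0.36],[0.4,0.28,0.315,0.03,-0.42],[0.4,0.316,0.355,0.03,-0.477]]], grip_force=40)

```text
t: 1.1
tcp_pos: [0.4806, -0.2462, 0.2611]
tool_rot: [-0.55, -0.444, 0.55, -0.444]
force: [-0.2, 0.3, 0.2]
finger_gap: 0.599
```

send_rows(steps=[[[0.4,0.01,0.06,0,0],[0.4,0.015,0.12,0,0],[0.4,0.02,0.18,0,0],[0.4,0.03,0.24,0,0],[0.4,0.04,0.3,0,0],[0.4,0.05,0.36,0,0],[0.4,0.055,0.42,0,0],[0.4,0.057,0.48,0,0]]])

```text
t: 2.1
tcp_pos: [0.5365, 0.2338, 0.2609]
tool_rot: [-0.55, -0.444, 0.55, -0.444]
force: [0.9, 0.2, -0.4]
finger_gap: 0.601
```

send_rows(steps=[[[0.4,0,0.052,-0.04,0],[0.4,0,0.052,-0.1,0],[0.4,0,0.052,-0.14,0],[0.4,0,0.052,-0.14,0]]])

```text
t: 2.6
tcp_pos: [0.5335, 0.2831, 0.1176]
tool_rot: [-0.547, -0.446, 0.553, -0.443]
force: [0.3, 0.6, 0.1]
finger_gap: 0.601
```

```bash
python3 - <<'E'
from h import *
import cv2
np.set_printoptions(precision=4,suppress=True)
s=manip.sense();print(s["t"],s["tcp_pos"],s["q"],s["finger_gap"])
from scipy.spatial.transform import Rotation as R
print(R.from_quat(s["tool_rot"]).as_matrix())
for n,(x,y,w,h,k) in {"scene":(350,200,150,180,4),"top":(140,200,120,120,5)}.items():
    im=manip.snapshot(n)[...,::-1]; cv2.imwrite(f"pics/{n}1.png",cv2.resize(im[y:y+h,x:x+w],None,fx=k,fy=k,interpolation=cv2.INTER_CUBIC)[:600])
E
```

```text
2.6 [0.5335 0.2831 0.1176] [ 0.303   0.6478  1.5766 -0.      0.9265  2.0856] 0.6010044609887292
[[-0.0089  0.9776 -0.2103]
 [-0.0028 -0.2103 -0.9776]
 [-1.     -0.0081  0.0046]]
```

View pics/scene1.png

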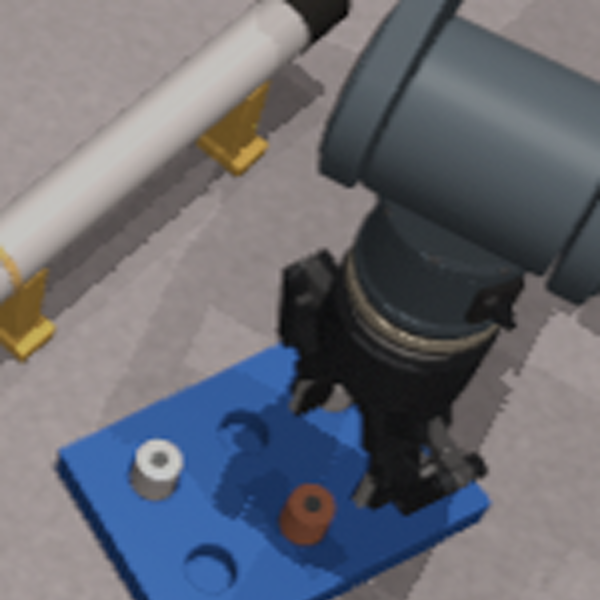

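View pics/top1.png

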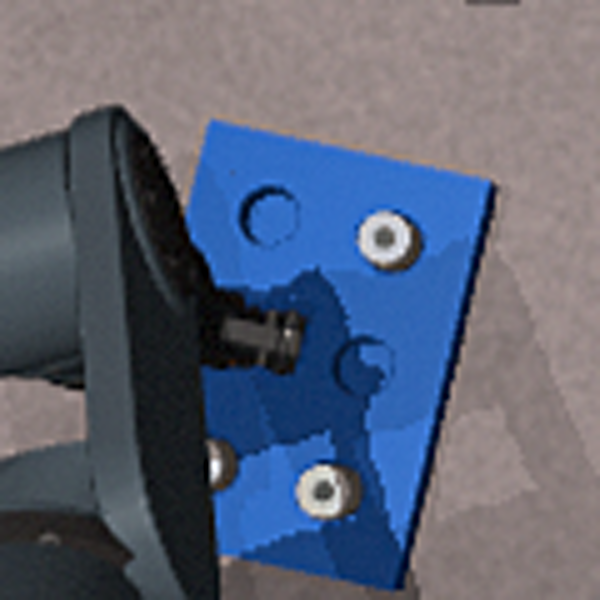

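The pictures show the gripper above the copper lifter, with its jaws across the tray towards the empty pocket and the outer edge. The steel lifters are clear. I'll let it settle, then descend.

send_rows(steps=[[[0.4,0,0,0,0],[0.4,0,0,0,0]]])

```text
t: 2.95
tcp_pos: [0.5379, 0.284, 0.1234]
tool_rot: [0.552, 0.444, -0.549, 0.445]
force: [0.8, 0.1, 0.6]
finger_gap: 0.599
```

send_rows(steps=[[[0.4,0,0,-0.025,0],[0.4,0,0,-0.05,0],[0.4,0,0,-0.065,0],[0.4,0,0,-0.075,0],[0.4,0,0,-0.08,0],[0.4,0,0,-0.08,0],[0.4,0,0,-0.08,0]]])

```text
t: 3.82
tcp_pos: [0.537, 0.284, 0.0419]
tool_rot: [0.551, 0.444, -0.55, 0.444]
force: [-0.5, -0.4, -0.5]
finger_gap: 0.602
```

```bash
python3 - <<'E'
from h import *
import cv2
np.set_printoptions(precision=4,suppress=True)
for n,(x,y,w,h,k) in {"scene":(370,240,120,120,5)}.items():
    im=manip.snapshot(n)[...,::-1]; cv2.imwrite(f"pics/{n}2.png",cv2.resize(im[y:y+h,x:x+w],None,fx=k,fy=k,interpolation=cv2.INTER_CUBIC)[:600])
s=manip.sense();print(s["t"],s["tcp_pos"],s["qd"],s["force"])
from scipy.spatial.transform import Rotation as R
print(R.from_quat(s["tool_rot"]).as_matrix())
E
```

```text
3.875 [0.5371 0.284  0.0419] [ 0.0003 -0.0008  0.0019  0.     -0.0001 -0.0005] [ 0.1531 -0.0897 -0.0639]
[[ 0.0012  0.9776 -0.2106]
 [ 0.0004 -0.2106 -0.9776]
 [-1.      0.0011 -0.0006]]
```

View pics/scene2.png

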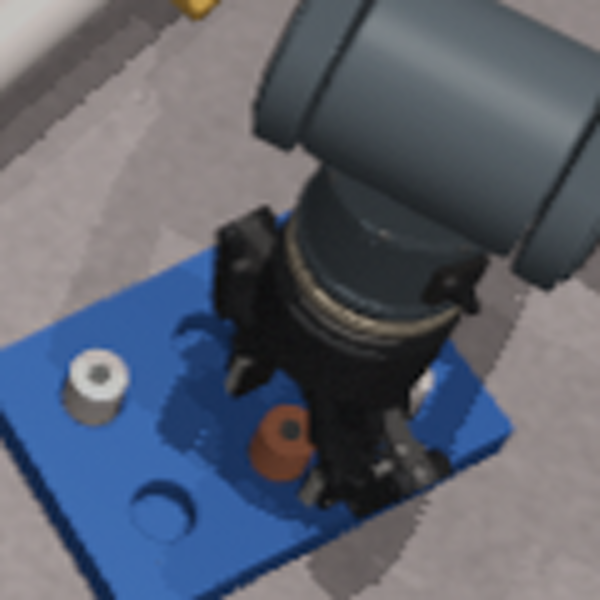

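The finger tips, at about (237,380) and (315,490), sit evenly on either side of the copper lifter at (283,440). I'll go down 9 mm and close.

send_rows(steps=[[[0.4,0,0,-0.005,0],[0.4,0,0,-0.009,0],[0.4,0,0,-0.009,0],[0.9,0,0,-0.009,0],[0.9,0,0,-0.009,0],[0.9,0,0,-0.009,0],[0.9,0,0,-0.009,0],[0.9,0,0,-0.009,0]]], grip_force=50)

```text
t: 4.88
tcp_pos: [0.5369, 0.2839, 0.0325]
tool_rot: [0.55, 0.444, -0.55, 0.444]
force: [0.4, 0.5, 1.7]
finger_gap: 0.285
```

send_rows(steps=[[[0.9,0,0,0.005,0],[0.9,0,0,0.015,0],[0.9,0,0,0.03,0],[0.9,0,0,0.05,0],[0.9,0,0,0.07,0],[0.9,0,0,0.08,0],[0.9,0,0,0.08,0],[0.9,0,0,0.08,0]]])

```text
t: 5.88
tcp_pos: [0.5361, 0.2836, 0.1118]
tool_rot: [-0.55, -0.444, 0.551, -0.444]
force: [-0.1, -0.2, -1.5]
finger_gap: 0.285
```

```bash
python3 - <<'E'
from h import *
import cv2
for n,(x,y,w,h,k) in {"scene":(370,220,120,120,5)}.items():
    im=manip.snapshot(n)[...,::-1]; cv2.imwrite(f"pics/{n}3.png",cv2.resize(im[y:y+h,x:x+w],None,fx=k,fy=k,interpolation=cv2.INTER_CUBIC)[:600])
s=manip.sense();print(s["t"],s["tcp_pos"],s["force"],s["finger_gap"])
E
```

```text
5.925 [0.53597567 0.28358028 0.1115713 ] [ 0.31933888 -0.03684766 -0.96206749] 0.28567024623448195
```

View pics/scene3.png

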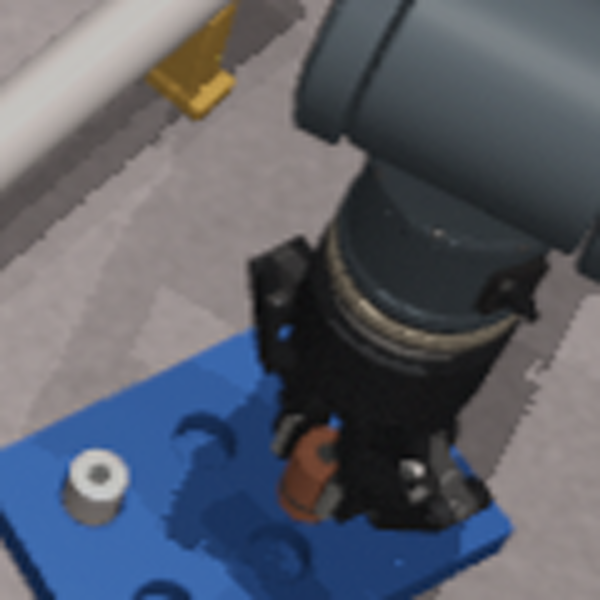

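```bash
python3 - <<'E'
from h import *
import cv2
s=manip.sense();x,y,z=s["tcp_pos"]
f=lambda n,X,o,k:((proj(n,X)-o+.5)*k-.5).round(0)
zb=z-.0225
for dz in(0,.0145,.045): print(f("scene",[x,y,zb+dz],np.array([370,220]),5))
im=manip.snapshot("scene")[...,::-1]; cv2.imwrite("pics/scene4.png",cv2.resize(im[295:335,415:465],None,fx=14,fy=14,interpolation=cv2.INTER_CUBIC))
for dz in(0,.013,.016,.045): print(f("scene",[x,y,zb+dz],np.array([415,295]),14))
E
```

```text
[305. 496.]
[312. 483.]
[328. 453.]
[225. 341.]
[243. 307.]
[247. 299.]
[288. 221.]
```

View pics/scene4.png

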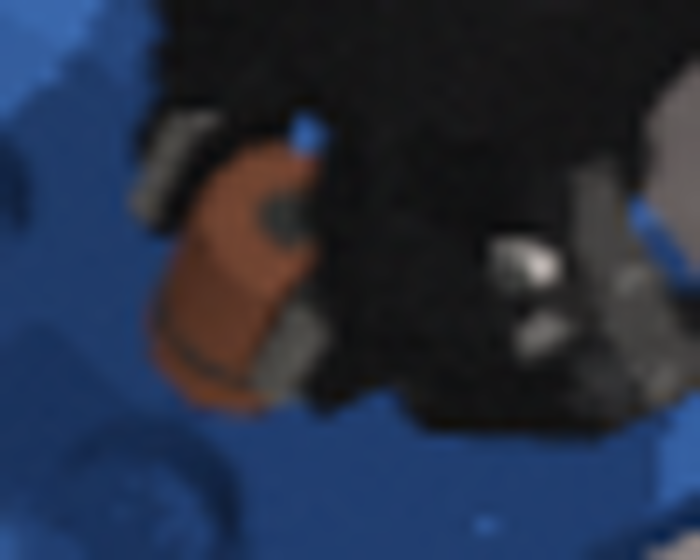

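The copper hole centre, at (288,216) in the crop, matches the projection of an upright, centred lifter at (288,221). So it is held upright, with its underside about 22.5 mm below the TCP. Next I raise it and carry it over the pipe.

send_rows(steps=[[[0.9,0,0,0.03,0],[0.9,0,0,0.07,0],[0.9,0,0,0.11,0],[0.9,0,-0.02,0.12,0],[0.9,0,-0.06,0.12,0],[0.9,0,-0.11,0.12,0],[0.9,0,-0.16,0.12,0],[0.9,0,-0.21,0.12,0]]])

```text
t: 6.98
tcp_pos: [0.535, 0.0714, 0.2306]
tool_rot: [-0.549, -0.445, 0.551, -0.443]
force: [1.1, -0.4, -0.6]
finger_gap: 0.283
```

send_rows(steps=[[[0.9,0,-0.05,0,0],[0.9,0,-0.1,0,0],[0.9,0,-0.15,0,0],[0.9,0,-0.2,0,0],[0.9,0,-0.25,0,0],[0.9,0,-0.3,0,0],[0.9,0,-0.34,0,0],[0.9,0,-0.37,0,0]]])

```text
t: 7.98
tcp_pos: [0.5345, -0.2984, 0.2301]
tool_rot: [-0.55, -0.445, 0.551, -0.442]
force: [0.2, 0.3, -0.3]
finger_gap: 0.285
```

send_rows(steps=[[[0.9,-0.002,-0.015,0,0],[0.9,-0.002,-0.0245,-0.01,0],[0.9,-0.002,-0.0245,-0.03,0],[0.9,-0.002,-0.0245,-0.04,0],[0.9,-0.002,-0.0245,-0.04,0],[0.9,-0.002,-0.0245,-0.04,0],[0.9,-0.002,-0.0245,-0.04,0]]])

```text
t: 8.85
tcp_pos: [0.5351, -0.3208, 0.1931]
tool_rot: [0.55, 0.444, -0.55, 0.445]
force: [-0.2, -0.6, -0.3]
finger_gap: 0.287
```

```bash
cat > look.py <<'E'
from h import *
import cv2,sys
i=sys.argv[1]
s=manip.sense();p=s["tcp_pos"];print(s["t"],p.round(4) if hasattr(p,'round') else p,s["force"],s["finger_gap"],np.abs(s["qd"]).max())
from scipy.spatial.transform import Rotation as R
print(R.from_quat(s["tool_rot"]).as_matrix()[:,0])
x,y,z=p;zb=z-.0225
for n,o,(w,h),k in [("scene",(215,120),(120,90),6),("top",(390,210),(90,90),6)]:
    im=manip.snapshot(n)[...,::-1]; cv2.imwrite(f"pics/{n}_{i}.png",cv2.resize(im[o[1]:o[1]+h,o[0]:o[0]+w],None,fx=k,fy=k,interpolation=cv2.INTER_CUBIC))
    f=lambda X:((proj(n,X)-o+.5)*k-.5).round(0)
    print(n,"lifter foot,band,top",f([x,y,zb]),f([x,y,zb+.0145]),f([x,y,zb+.045]),"bore",f([.5343,-.3203,.09]))
E
python3 look.py 5
```

```text
8.85 [ 0.5351 -0.3208  0.1931] [-0.1716765  -0.57230741 -0.32023625] 0.2874807050244918 0.0030699347232321676
[ 0.00123136 -0.00105333 -0.99999869]
scene lifter foot,band,top [305. 101.] [301.  75.] [293.  19.] bore [326. 233.]
top lifter foot,band,top [359. 333.] [370. 331.] [394. 324.] bore [301. 350.]
```

View pics/scene_5.png

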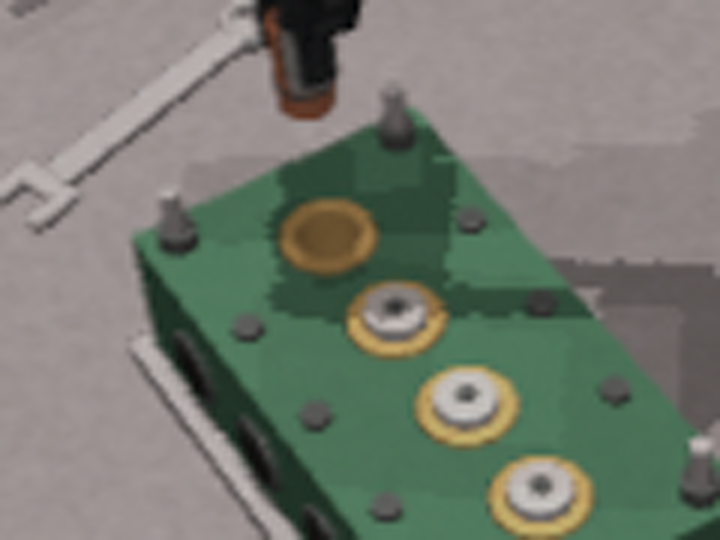

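View pics/top_5.png

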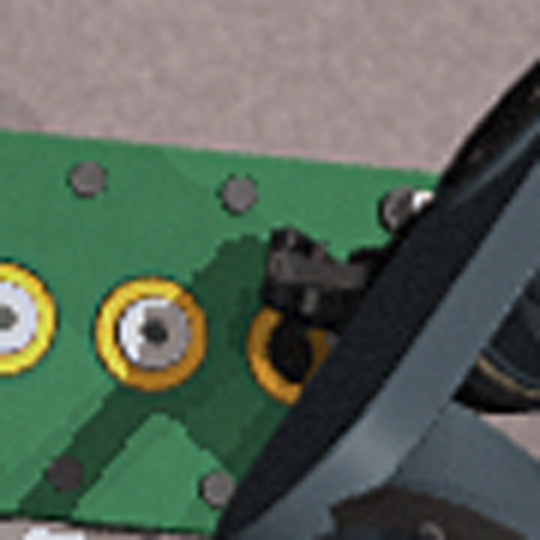

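The scene view shows the lifter hanging upright above the head with its foot at about (306,101). The open rim is centred at (328,236), against a prediction of (326,233), so the two agree within about 1 mm. The tops of the studs are clear. I'll descend most of the way and look again.

send_rows(steps=[[[0.9,0,0,-0.015,0],[0.9,0,0,-0.03,0],[0.9,0,0,-0.045,0],[0.9,0,0,-0.055,0],[0.9,0,0,-0.06,0],[0.9,0,0,-0.06,0],[0.9,0,0,-0.06,0]]])

```text
t: 9.82
tcp_pos: [0.5349, -0.321, 0.1328]
tool_rot: [0.55, 0.444, -0.55, 0.445]
force: [-0.1, 0.1, -0.4]
finger_gap: 0.283
```

```bash
python3 look.py 6
```

```text
9.825 [ 0.5349 -0.321   0.1328] [-0.07832907  0.12143561 -0.43281429] 0.28264443059757227 0.00437669025724878
[ 8.76167694e-04 -7.94927075e-04 -9.99999300e-01]
scene lifter foot,band,top [319. 201.] [316. 177.] [308. 127.] bore [326. 233.]
top lifter foot,band,top [317. 345.] [327. 342.] [348. 337.] bore [301. 350.]
```

View pics/scene_6.png

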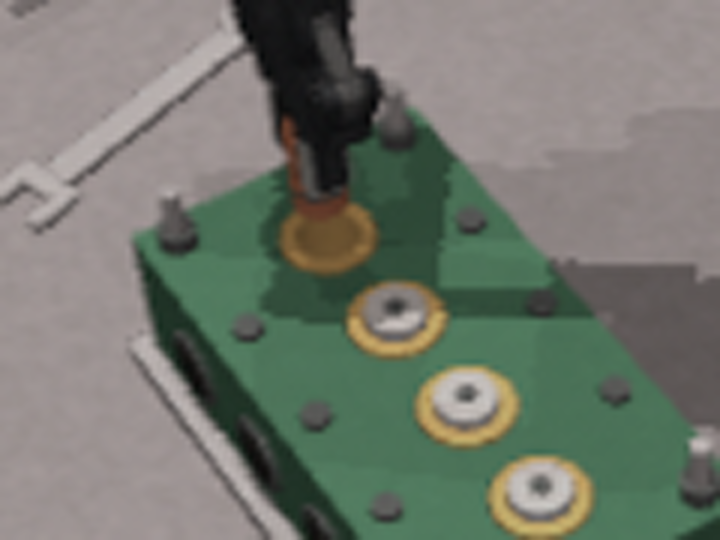

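View pics/top_6.png

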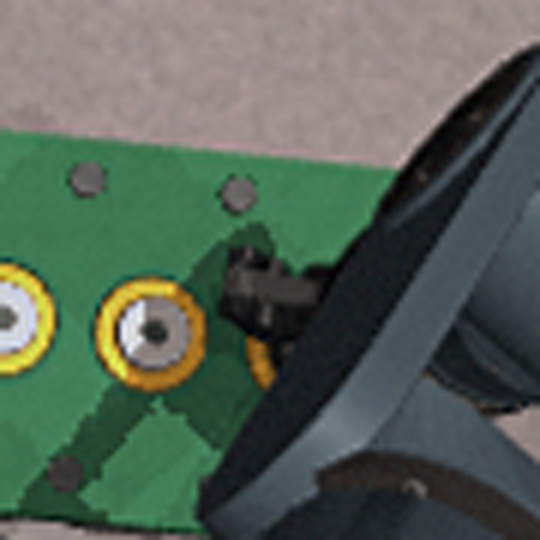

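```bash
python3 - <<'E'
from h import *
import cv2
np.set_printoptions(precision=4,suppress=True)
k=16
def circ(n,c,r,o):
    a=np.linspace(0,2*np.pi,80); return np.array([((proj(n,[c[0]+r*np.cos(t),c[1]+r*np.sin(t),c[2]])-o+.5)*k-.5) for t in a]).astype(np.int32)
im=manip.snapshot("scene")[...,::-1]; o=np.array([255,135]); 
c=cv2.resize(im[135:170,255:290+10],None,fx=k,fy=k,interpolation=cv2.INTER_CUBIC)
p=np.array(manip.sense()["tcp_pos"]);
raw=c.copy()
cv2.polylines(c,[circ("scene",[p[0],p[1],p[2]-.0225],.013,o)],True,(255,0,0),1)
cv2.polylines(c,[circ("scene",[p[0],p[1],.09],.022,o)],True,(255,255,255),1)
cv2.polylines(c,[circ("scene",[p[0],p[1],.09],.0145,o)],True,(255,255,255),1)
cv2.imwrite("pics/ov_s.png",c);cv2.imwrite("pics/ov_raw.png",raw)
# ring fits in initial pictures (outer ring minAreaRect/ellipse), all four bores
for n,box in (("top",(330,222,140,85)),("scene",(232,130,115,115))):
    im=cv2.imread(f"pics/{n}0.png"); x,y,w,h=box; K=8
    g=cv2.resize(im[y:y+h,x:x+w],None,fx=K,fy=K,interpolation=cv2.INTER_CUBIC)
    hsv=cv2.cvtColor(g,cv2.COLOR_BGR2HSV); m=cv2.inRange(hsv,(12,90,110),(34,255,255))
    for q in cv2.findContours(m,cv2.RETR_EXTERNAL,cv2.CHAIN_APPROX_NONE)[0]:
        if cv2.contourArea(q)>2000:
            e=cv2.fitEllipse(cv2.convexHull(q)); u,v=cr(*e[0],K,(x,y)); print(n,u,v,e[1],atz(n,u,v,.09))
E
```

```text
top 440.0682601928711 267.80351638793945 (145.6571807861328, 153.04519653320312) [ 0.5344 -0.3209  0.09  ]
top 414.7818069458008 265.2453956604004 (148.10504150390625, 150.7714385986328) [ 0.5402 -0.2613  0.09  ]
top 389.4794731140137 262.7163963317871 (147.7644805908203, 149.9134979248047) [ 0.5459 -0.2016  0.09  ]
top 364.10945892333984 260.19029235839844 (147.60830688476562, 151.0723876953125) [ 0.5517 -0.1419  0.09  ]
scene 304.6468048095703 202.56627655029297 (111.23168182373047, 139.75389099121094) [ 0.5522 -0.1394  0.09  ]
scene 292.37883377075195 187.2848129272461 (108.46534729003906, 136.7227325439453) [ 0.5461 -0.1991  0.09  ]
scene 280.5577087402344 172.78387069702148 (102.6568603515625, 132.83372497558594) [ 0.5403 -0.2587  0.09  ]
scene 269.2630958557129 158.9258632659912 (98.88513946533203, 131.14222717285156) [ 0.5346 -0.3182  0.09  ]
```

View pics/ov_s.png

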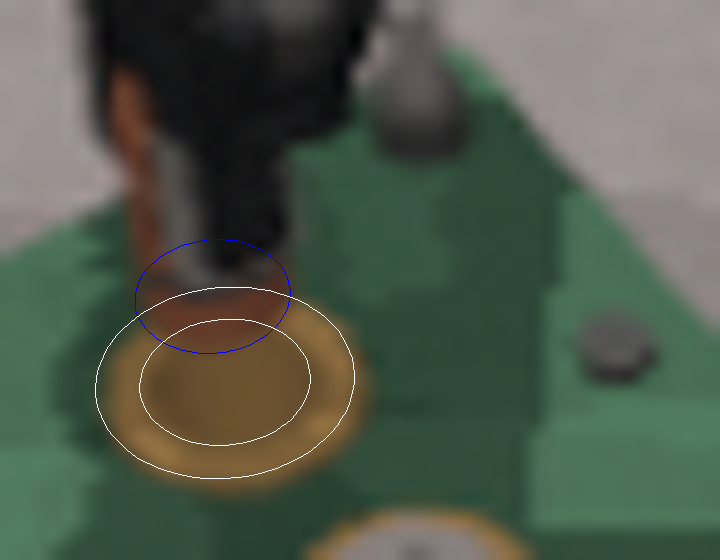

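The overlay's predicted foot (blue) matches the lifter. The real rim sits about 12 crop px to the right of and below the lifter's axis, which puts the bore about 2 mm towards +y by the scene camera, while the top camera says 0. I'll shift +1.5 mm in y and lower the last 10 mm.

send_rows(steps=[[[0.9,0,0.0015,0,0],[0.9,0,0.0015,-0.004,0],[0.9,0,0.0015,-0.008,0],[0.9,0,0.0015,-0.01,0],[0.9,0,0.0015,-0.01,0],[0.9,0,0.0015,-0.01,0],[0.9,0,0.0015,-0.01,0],[0.9,0,0.0015,-0.01,0]]])

```text
t: 10.98
tcp_pos: [0.5347, -0.3192, 0.1224]
tool_rot: [0.55, 0.444, -0.55, 0.444]
force: [-0.5, 0.2, -1.0]
finger_gap: 0.283
```

```bash
python3 look.py 7; python3 - <<'E'
from h import *
import cv2
k=16
def circ(n,c,r,o):
    a=np.linspace(0,2*np.pi,80); return np.array([((proj(n,[c[0]+r*np.cos(t),c[1]+r*np.sin(t),c[2]])-o+.5)*k-.5) for t in a]).astype(np.int32)
im=manip.snapshot("scene")[...,::-1]; o=np.array([255,135]); 
c=cv2.resize(im[135:170,255:300],None,fx=k,fy=k,interpolation=cv2.INTER_CUBIC)
p=np.array(manip.sense()["tcp_pos"])
for z,r,col in((p[2]-.0225,.013,(255,0,0)),(p[2]-.0225+.045,.013,(255,0,0)),(.09,.022,(255,255,255))):
    cv2.polylines(c,[circ("scene",[p[0],p[1],z],r,o)],True,col,1)
cv2.imwrite("pics/ov_s7.png",c)
E
```

```text
10.975 [ 0.5347 -0.3192  0.1224] [-0.51839196  0.24498621 -0.95518529] 0.28322090794362775 0.00136708350178359
[ 1.70513835e-04 -1.09979496e-04 -9.99999979e-01]
scene lifter foot,band,top [324. 219.] [321. 196.] [314. 146.] bore [326. 233.]
top lifter foot,band,top [305. 347.] [315. 345.] [336. 339.] bore [301. 350.]
```

View pics/ov_s7.png

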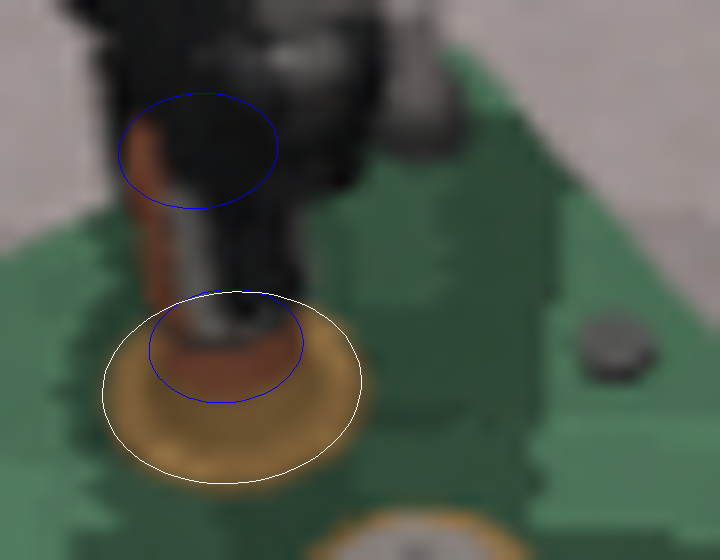

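The final overlay shows the lifter upright. Its foot circle matches the prediction, and the rim is within about 0.4 image px (1 mm) of concentric. The arm is still, so I'm handing in.

```bash
python3 - <<'E'
from station import manip
s=manip.sense();print(s["t"],s["tcp_pos"],s["finger_gap"],abs(s["qd"]).max())
print(manip.sign_off())
E
```

```text
11.125 [ 0.53462064 -0.3192191   0.12238006] 0.284529991674984 0.0015586663702771288
the job is handed in; nothing more can be done
None
```

I took the copper lifter from the tray's middle pocket and carried it over the pipe with its foot about 0.2 m up. It is now held upright and still over the open end bore (the one farthest from the tray). I handed in at 11.1 s; the hand-in gives no verdict.

- **Height:** the underside is about 10 mm above the brass rim. I worked this out from the TCP height and the grasp depth; the scene picture agrees.
- **Tilt and motion:** the tool was vertical to within 0.001 rad, joint speeds were under 0.002 rad/s, and the force readings showed no sign of a bump.
- **Centring:** the cameras disagreed by about 2.5 mm on the bore's y position (top -0.321, scene -0.3185). I stopped at -0.319, so the lifter should be within about 2 mm of the bore's axis by either camera (4 mm allowed).
- **Not checked:** near the end the arm hid the lifter and most of the bore from the top camera, so the final alignment rests on the scene camera alone. I also took no last picture of the other loose items.

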